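Stand the bare wooden toys on their drying boards

ROBOT

A 6-joint arm with a two-finger parallel gripper is mounted at the origin on the work surface. World frame = base frame: x ahead of the robot, y to its left, z up, the work surface at z = 0. Lengths are in m, angles in rad, forces in N, time in s.
With the tool pointing down it reaches from about 0.3 to 0.875 m from the base axis. Payload 6.4 kg.
Tool frame: the origin (TCP) lies on the mounting face of the last link; the fingertips stand 173 mm ahead of it and the grasp point (between the pads) lies grasp_offset ahead of it (grasp_offset is the distance from the TCP to the grasp point, in m); z points along the fingers, y is the line along which they close (so a half turn about z gives the same grasp; the last joint's range is limited). The gripper opens to 85 mm and grips with 20 to 120 N. Pads are 22 mm wide; open, the fingers measure 114 mm over their backs; the gripper's body (76 mm by 85 mm) begins 54 mm behind the grasp point. The pads swing forward as they close: fully open they stand 13 mm farther back than shut.
Start: joints at [-1.463, 0.181, 1.607, -0, 1.354, -0.206], TCP at [0.178, -0.547, 0.405] pointing down, gripper open.
Joint ranges: [-2.99, 2.99], [-0.89, 2.07], [0.3, 2.58], [-1.14, 4.28], [0, 2.63], [-3.12, 3.12]. Speed limits (rad/s): [2.57, 2.57, 3.01, 3.14, 3.14, 3.14].

INTERFACE

Orientations are given as a unit quaternion [w, x, y, z].
In Python, from station import get_state, grab_frame, job_done, grasp_offset gives the robot as it stands.
- The arm moves only by the tool move_arm, never from a script. Its argument "series" is a list of rows, each an object with "translation": the shift along the tool's x, y, z in m, a list of three; "delta_rot": the turn, a rotation vector about the tool's x, y, z in rad, a list of three. A call has 1 to 20 rows; each row is the pose to reach, as a shift and turn from the pose commanded when the call began, along the tool's axes at that moment; what a row does not reach only later rows make up. A row lasts 1/10 s, in which the tool goes at most 50 mm and 8.59 degrees, less where a joint would pass 70% of its speed; a pose out of reach is approached as far as the arm can. A call with a gripper value outside its range is refused whole. "grip" is the gripper's target within -1 to 1 (fully open at 1, half-way at 0, shut at -1), set as the call begins (left out, the last holds). The fingers move at their own pace and stop on an object; "squeeze" is the grip in N (left out, the last holds). Time passes only in rows, so rows that repeat a pose let the fingers close. It gives the time, the measured TCP pose, the force, the opening and the grip force at its end, in the units of the state.
- get_state(): the state, without advancing time (a new reading comes with each control period).
- grab_frame(name): name is "scene" or "side" or "wrist"; returns a dict with "color" (420x560x3 uint8, red, green, blue), "depth" (420x560 float32, m along the optical axis (not along the pixel's ray), 0 where there is no reading), "intrinsics" (3x3 intrinsics, pixels), "k1" (the pictures are not rectified: a ray, as slopes to the right and down, at radius r is drawn at 1 + k1 r^2 times it, then the intrinsics apply), "world_from_camera" (4x4, takes a point from camera to world coordinates). Camera axes: x right, y up, looking along -z (the intrinsics and any distortion apply to the point x, -y, -z); pixel columns grow to the right and rows downward; lengths in m; the calibration is good to about 2 mm. A picture is of the moment at which its call begins.
- job_done(): hands the job in; it is judged then, once.
The state is a dict: "time_s": time; "qpos": joint angles; "dq": joint speeds; "effort": joint torques, N m; "eef_pos": TCP position; "tcp_rot": TCP orientation; "force": force on the tool from outside, world axes, zero at the start; "wrist_torque": the same for the moment, N m; "grip_width": finger opening in m; "grip_force": force on a finger pad.
Only numpy, scipy, OpenCV 4.12 (cv2) and the standard library are available. Lean on these libraries where they do the work, as an engineer would, in place of code of your own. Each camera call takes 0.05 s, during which the arm holds its last target. There are 200 camera calls.

TASK

Stand each of the four bare-wood toys (soldier, gnome, sentry box, horse) upright on the drying board whose outline matches the shape and size of its base, centred in the outline and turned so that the base fits it. Set the toys down without dropping them, and leave the jar and the cup alone.

Things in the scene. Friction and masses are not known exactly. Their poses are not given: they have to be found in the camera images.
- soldier_mid (a point): Bare-wood toy soldier, 70 mm tall: flat round base 72 mm across and 8 mm thick (the larger round base), plain cylindrical body 34 mm across from 8 to 44 mm above its underside, then a round head and a flat-topped cylinder hat 31 mm across (brim 36). The point is on its centre line, 36 mm above its underside, about half-way up; z is up along the figure. About 90 g (60 to 130), loose, starting upright on the bench.
- gnome_mid (a point): Bare-wood toy gnome, 70 mm tall: flat round base 48 mm across and 8 mm thick (the smaller round base), plain cylindrical body 32 mm across from 8 to 44 mm above its underside, then a head 26 mm across and a pointed cap 32 mm across. The point is on its centre line, 36 mm above its underside, about half-way up; z is up along the figure. About 90 g (60 to 130), loose, starting upright on the bench.
- sentry_mid (a point): Bare-wood toy sentry box, 71 mm tall: flat square base 58 x 58 mm and 8 mm thick, square body 36 x 36 mm (sides along its x and y axes) from 8 to 54 mm above its underside, then a gable roof up to 42 mm wide along x. The point is on its centre line, 36 mm above its underside, about half-way up; z is up along the figure. About 90 g (60 to 130), loose, starting upright on the bench.
- horse_mid (a point): Bare-wood toy horse, 70 mm tall: flat oblong base 80 mm long (its x axis) by 36 mm wide (y) and 8 mm thick, body 58 mm long (x) by 24 mm wide (y) from 26 to 52 mm above its underside, four short legs below, head rising at the -x end, its nose reaching 48 mm from the centre line. The point is on its centre line, 36 mm above its underside, about half-way up; z is up along the figure. About 90 g (60 to 130), loose, starting upright on the bench.
- board_large_round: White round drying board, 104 mm across and 6 mm thick, fixed to the bench, with a black outline drawn at its centre for a base the size of a circle 72 mm across (the line, 3.5 mm wide, runs 2.5 mm outside that size). Flat: nothing stands up from it. Origin at the centre of its underside, on the bench.
- board_small_round: White round drying board, 104 mm across and 6 mm thick, fixed to the bench, with a black outline drawn at its centre for a base the size of a circle 48 mm across (the line, 3.5 mm wide, runs 2.5 mm outside that size). Flat: nothing stands up from it. Origin at the centre of its underside, on the bench.
- board_square: White round drying board, 104 mm across and 6 mm thick, fixed to the bench, with a black outline drawn at its centre for a base the size of a square of 58 x 58 mm (sides along its x and y axes) (the line, 3.5 mm wide, runs 2.5 mm outside that size). Flat: nothing stands up from it. Origin at the centre of its underside, on the bench.
- board_oblong: White round drying board, 104 mm across and 6 mm thick, fixed to the bench, with a black outline drawn at its centre for a base the size of an oblong 80 mm along its x axis by 36 mm along y (the line, 3.5 mm wide, runs 2.5 mm outside that size). Flat: nothing stands up from it. Origin at the centre of its underside, on the bench.
- varnish_jar: Bystander: closed jar, 60 mm across, 85 mm tall, standing at one side of the work. Origin at the centre of its underside. Leave alone.
- water_cup: Bystander: grey plastic cup, 70 mm across, 85 mm tall, standing at the other side of the work. Origin at the centre of its underside. Leave alone.
Not all that is in view belongs to the job. What is shaped like the board_small_round but purple is not meant.

How it is judged:
At the end, for the whole second after the job is handed in: Each toy stands upright (within 0.1 rad), released and at rest on its own board, middle point 37 to 47 mm above the bench, centre within 12 mm of the board's centre seen from above; horse along its oblong and sentry box square to its outline within 0.26 rad (any matching way round) (horizontal distance between soldier_mid and board_large_round below 0.012 m and height (world z) of soldier_mid between 0.037 and 0.047 m and angle between each of soldier_mid, gnome_mid, sentry_mid, horse_mid's own z axis and vertical below 0.1 rad and linear speed of each of soldier, gnome, sentry, horse below 0.02 m/s and angular speed of each of soldier, gnome, sentry, horse below 0.2 rad/s and horizontal distance between gnome_mid and board_small_round below 0.012 m and height (world z) of gnome_mid between 0.037 and 0.047 m and horizontal distance between sentry_mid and board_square below 0.012 m and height (world z) of sentry_mid between 0.037 and 0.047 m and horizontal distance between horse_mid and board_oblong below 0.012 m and height (world z) of horse_mid between 0.037 and 0.047 m and angle between the x axis of horse_mid and the x axis of board_oblong, either way round below 0.26 rad and (angle between the x axis of sentry_mid and the x axis of board_square, either way round below 0.26 rad or angle between the x axis of sentry_mid and the y axis of board_square, either way round below 0.26 rad)); the robot touches nothing.
It fails at once if the jar is shifted more than 25 mm or tipped (distance of varnish_jar from where it was at the start of the episode above 0.025 m or angle between varnish_jar's own z axis and vertical above 0.5 rad).
It fails at once if the cup is shifted more than 25 mm or tipped (distance of water_cup from where it was at the start of the episode above 0.025 m or angle between water_cup's own z axis and vertical above 0.5 rad).
It fails at once if a toy is dropped from more than about 25 mm, thrown or knocked flying ((linear speed of soldier above 0.7 m/s and contact force between soldier and the fingers below 0.1 N) or (linear speed of gnome above 0.7 m/s and contact force between gnome and the fingers below 0.1 N) or (linear speed of sentry above 0.7 m/s and contact force between sentry and the fingers below 0.1 N) or (linear speed of horse above 0.7 m/s and contact force between horse and the fingers below 0.1 N)).
It also fails if it takes over 122 s, if anything falls off the work surface, if the arm or the gripper's body presses on something with over 40 N, if the wrist force passes 120 N, or if a joint passes its speed limit or range.

## Working session

There is one attempt and no reset: what is moved stays moved. The work goes in short steps, Python scripts to look and compute and a tool call to move; the robot and the scene stay as the last step left them, time stands still between calls to the robot, and variables do not carry over. Pictures are saved under pics/ and viewed, at most 14 in all, crops included, and the job is handed in when it is done.

Besides the shell and the picture viewer there is one more tool, called as name(argument=value, ...) on one line, values as JSON. move_arm: Moves the arm, as the interface text tells. Its arguments: {"type":"object","properties":{"series":{"type":"array"},"grip":{"type":"number"},"squeeze":{"type":"number"}},"required":["series"]}

```bash
mkdir -p pics; ls; python3 - <<'E'
from station import *
import cv2,numpy as np
s=get_state();print(s, grasp_offset if not callable(grasp_offset) else grasp_offset())
for n in ["scene","side","wrist"]:
    f=grab_frame(n);np.savez(f"f_{n}.npz",**f)
    cv2.imwrite(f"pics/{n}0.png",f["color"][:,:,::-1]);print(n,f["intrinsics"].tolist(),f["k1"],f["world_from_camera"].round(3).tolist(),(f["depth"]>0).mean())
E
```

```text
pics
{'time_s': 0.0, 'qpos': array([-1.46332785e+00,  1.81524226e-01,  1.60800659e+00, -2.74000473e-05,
        1.35380496e+00, -2.06264932e-01]), 'dq': array([-6.81978287e-05, -6.07375269e-04, -7.22597636e-04,  3.69813468e-04,
        3.32994410e-04,  2.93660106e-04]), 'effort': array([-3.35932627e-04, -4.44872367e+01, -3.51334083e+01, -2.28587883e-04,
        9.10829811e-03,  1.68717978e-06]), 'eef_pos': array([ 0.17745576, -0.54666165,  0.40379403]), 'tcp_rot': array([-8.71157980e-04,  9.87720789e-01,  1.56227022e-01,  2.96761822e-05]), 'force': array([0.28951946, 0.25092503, 0.12038129]), 'wrist_torque': array([-0.01532366, -0.02999413, -0.0126892 ]), 'grip_force': 0.0, 'grip_width': 0.08533793917320594} 0.1547
scene [[461.49882674347384, 0.0, 285.4810407656185], [0.0, 461.49882674347384, 213.54789938536064], [0.0, 0.0, 1.0]] -0.037315731448130954 [[-0.531, -0.537, 0.656, 1.312], [0.847, -0.338, 0.41, 0.486], [0.001, 0.773, 0.634, 0.772], [0.0, 0.0, 0.0, 1.0]] 0.9959906462585034
side [[475.1820044848841, 0.0, 282.49919721402574], [0.0, 475.1820044848841, 205.23696210123023], [0.0, 0.0, 1.0]] -0.005365408534008411 [[-0.935, 0.245, -0.255, 0.203], [-0.353, -0.681, 0.642, 0.969], [-0.016, 0.69, 0.723, 1.133], [0.0, 0.0, 0.0, 1.0]] 0.9960289115646258
wrist [[344.0753931570482, 0.0, 281.2009969667666], [0.0, 344.0753931570482, 211.5374472392962], [0.0, 0.0, 1.0]] -0.0539965198229034 [[0.31, 0.899, 0.311, 0.257], [-0.951, 0.293, 0.099, -0.52], [-0.002, -0.326, 0.945, 0.372], [0.0, 0.0, 0.0, 1.0]] 0.9963732993197278
```

View pics/scene0.png

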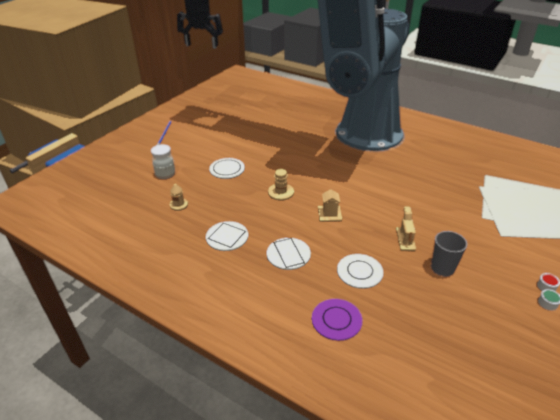

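View pics/side0.png

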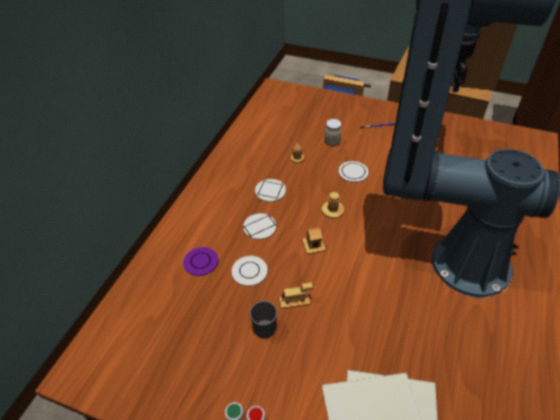

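The scene shows boards at (227,168) (round, larger circle), (227,236) (square), (288,253) (oblong) and (360,270) (small circle). The purple decoy is at (337,319). The toys are the gnome at (178,197), soldier (281,185), sentry box (330,206) and horse (407,232), with the jar at (163,161) and cup at (447,254). The side view agrees. Next I'll measure them.

```bash
cat > h.py <<'E'
import numpy as np,cv2
from station import *
def rays(f,uv):
    K=np.array(f["intrinsics"]);p=cv2.undistortPoints(np.asarray(uv,float).reshape(-1,1,2),K,np.array([float(f["k1"]),0,0,0])).reshape(-1,2)
    return np.c_[p[:,0],-p[:,1],-np.ones(len(p))]
def plane(f,uv,z):
    T=np.array(f["world_from_camera"]);d=rays(f,uv)@T[:3,:3].T;o=T[:3,3]
    return (o+d*((z-o[2])/d[:,2])[:,None])[:,:2]
def cloud(f):
    h,w=f["depth"].shape;u,v=np.meshgrid(np.arange(w),np.arange(h))
    T=np.array(f["world_from_camera"]);d=rays(f,np.c_[u.ravel(),v.ravel()])*f["depth"].ravel()[:,None]
    return (d@T[:3,:3].T+T[:3,3]).reshape(h,w,3)
def boards(f):
    hsv=cv2.cvtColor(f["color"],cv2.COLOR_RGB2HSV);m=((hsv[...,1]<60)&(hsv[...,2]>120)).astype(np.uint8)
    for c in cv2.findContours(m,cv2.RETR_EXTERNAL,cv2.CHAIN_APPROX_NONE)[0]:
        if cv2.contourArea(c)<250: continue
        p=plane(f,c,.006);(cx,cy),r=cv2.minEnclosingCircle(p.astype(np.float32))
        if abs(r-.052)>.008: continue
        (ex,ey),_,_=cv2.fitEllipse(c);e=cv2.fitEllipse((p*1000).astype(np.float32))
        k=cv2.drawContours(np.zeros_like(m),[c],-1,1,-1);k=cv2.erode(k,np.ones((3,3)))
        d=np.argwhere((k>0)&(f["color"].max(2)<130))[:,::-1]
        if len(d)<5: continue
        q=(plane(f,d,.006)*1000).astype(np.float32);b=cv2.minAreaRect(q)
        print("board px",round(ex),round(ey),"c",np.round(e[0],1),"ax",np.round(e[1],1),"outline",np.round(b[0],1),np.round(b[1],1),round(b[2],1))
def toys(f,box=(.2,.95,-.6,.35),base=True):
    P=cloud(f);z=P[...,2];ok=(P[...,0]>box[0])&(P[...,0]<box[1])&(P[...,1]>box[2])&(P[...,1]<box[3])
    m=(ok&(z>.014)&(z<.1)).astype(np.uint8)
    n,l,st,_=cv2.connectedComponentsWithStats(m)
    for i in range(1,n):
        if st[i,4]<60: continue
        q=P[l==i];s=np.median(q[:,:2],0)
        near=ok&(np.hypot(P[...,0]-s[0],P[...,1]-s[1])<.06)&(z>.0045)&(z<.011)
        b=(P[near][:,:2]*1000).astype(np.float32);r=cv2.minAreaRect(b) if len(b)>5 else None
        t=cv2.minAreaRect((q[:,:2]*1000).astype(np.float32))
        print("obj px",st[i,:2]+st[i,2:4]//2,"med",(s*1000).round(),"zmax",q[:,2].max().round(3),"body",np.round(t[0]),np.round(t[1]),round(t[2]),"base",len(b),r and (np.round(r[0]),np.round(r[1]),round(r[2],1)))
E
python3 - <<'E'
from h import *
for n in ["scene","side","wrist"]:
    f=dict(np.load(f"f_{n}.npz"));print(n);boards(f);toys(f)
E
```

```text
scene
obj px [163 160] med [ 559. -399.] zmax 0.088 body [ 548. -411.] [59. 59.] 88 base 30 (array([ 561., -402.]), array([29., 58.]), 42.2)
obj px [281 181] med [452. -68.] zmax 0.071 body [444. -72.] [34. 35.] 46 base 207 (array([438., -72.]), array([72., 79.]), 78.1)
obj px [177 195] med [ 645. -269.] zmax 0.07 body [ 644. -272.] [25. 32.] 42 base 83 (array([ 641., -272.]), array([42., 45.]), 45.0)
obj px [331 202] med [465.  92.] zmax 0.074 body [457.  87.] [41. 42.] 35 base 173 (array([456.,  87.]), array([61., 58.]), 33.8)
obj px [408 225] med [449. 291.] zmax 0.073 body [440. 290.] [87. 25.] 31 base 166 (array([444., 292.]), array([83., 36.]), 31.6)
side
obj px [333 132] med [ 539. -391.] zmax 0.09 body [ 542. -406.] [61. 57.] 55 base 35 (array([ 527., -384.]), array([95., 61.]), 6.8)
obj px [297 151] med [ 631. -264.] zmax 0.071 body [ 633. -268.] [30. 27.] 12 base 63 (array([ 628., -260.]), array([112.,  88.]), 13.4)
obj px [334 202] med [438. -61.] zmax 0.074 body [439. -67.] [33. 36.] 73 base 160 (array([443., -56.]), array([ 88., 104.]), 24.9)
obj px [314 238] med [450. 101.] zmax 0.076 body [453.  90.] [40. 44.] 35 base 132 (array([443., 108.]), array([107.,  92.]), 14.2)
obj px [297 293] med [435. 297.] zmax 0.075 body [436. 294.] [86. 26.] 31 base 207 (array([437., 285.]), array([110.,  91.]), 20.0)
wrist
```

View pics/wrist0.png

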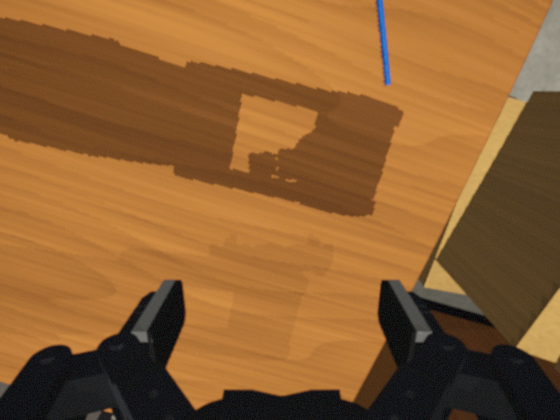

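The wrist view shows only bare bench, so the arm is away from the work. The board mask found nothing, so I'll fix that.

```bash
python3 - <<'E'
from h import *
f=dict(np.load("f_scene.npz"))
for u,v in [(360,260),(215,228),(227,162),(275,253)]:
    print(f["color"][v-1:v+2,u].tolist(), cv2.cvtColor(f["color"],cv2.COLOR_RGB2HSV)[v,u])
    print((plane(f,[(u,v)],.006)*1000).round())
E
sed -i 's/hsv\[...,1\]<60)&(hsv\[...,2\]>120/hsv[...,1]<90)\&(hsv[...,2]>110/; s/if abs(r-.052)>.008: continue/\n        if abs(r-.052)>.015: continue/' h.py
python3 - <<'E'
from h import *
for n in ["scene","side"]:
    f=dict(np.load(f"f_{n}.npz"));print(n);boards(f)
img=dict(np.load("f_scene.npz"))["color"][140:300,140:420,::-1]
cv2.imwrite("pics/crop.png",cv2.resize(img,None,fx=2.8,fy=2.8,interpolation=cv2.INTER_CUBIC))
E
```

```text
[[215, 216, 212], [186, 187, 183], [170, 172, 167]] [ 38   5 187]
[[572. 229.]]
[[222, 224, 219], [219, 221, 218], [207, 208, 206]] [ 50   3 221]
[[ 663. -129.]]
[[215, 216, 212], [222, 224, 219], [222, 224, 220]] [ 42   6 224]
[[ 405. -290.]]
[[222, 224, 220], [222, 224, 216], [222, 224, 216]] [ 38   9 224]
[[658.  48.]]
scene
board px 550 291 c [434.3 625.3] ax [ 40.2 121.8] outline [456.4 632.3] [66.7 16.6] 10.3
side
board px 46 411 c [887.1 779.4] ax [ 42.6 126.9] outline [870.8 782.4] [108.9  39.6] 0.7
```

View pics/crop.png

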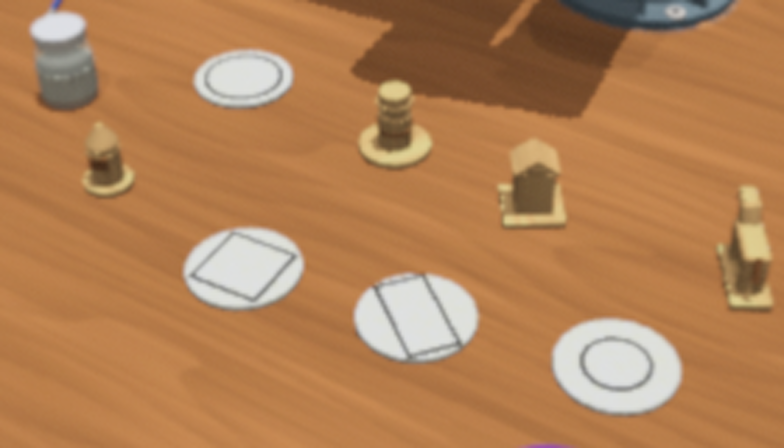

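The crop confirms the outlines: large circle at scene px (227,168), square (227,236), oblong (288,253), small circle (360,270). The purple one at (337,319) is the decoy. All four toys match their descriptions. I'll move overhead for closer wrist views.

move_arm(series=[{"translation":[0.47,-0.21,-0.046],"delta_rot":[0,0,0.314]},{"translation":[0.47,-0.21,-0.046],"delta_rot":[0,0,0.314]},{"translation":[0.47,-0.21,-0.046],"delta_rot":[0,0,0.314]},{"translation":[0.47,-0.21,-0.046],"delta_rot":[0,0,0.314]},{"translation":[0.47,-0.21,-0.046],"delta_rot":[0,0,0.314]},{"translation":[0.47,-0.21,-0.046],"delta_rot":[0,0,0.314]},{"translation":[0.47,-0.21,-0.046],"delta_rot":[0,0,0.314]},{"translation":[0.47,-0.21,-0.046],"delta_rot":[0,0,0.314]},{"translation":[0.47,-0.21,-0.046],"delta_rot":[0,0,0.314]},{"translation":[0.47,-0.21,-0.046],"delta_rot":[0,0,0.314]},{"translation":[0.47,-0.21,-0.046],"delta_rot":[0,0,0.314]},{"translation":[0.47,-0.21,-0.046],"delta_rot":[0,0,0.314]},{"translation":[0.47,-0.21,-0.046],"delta_rot":[0,0,0.314]},{"translation":[0.47,-0.21,-0.046],"delta_rot":[0,0,0.314]},{"translation":[0.47,-0.21,-0.046],"delta_rot":[0,0,0.314]},{"translation":[0.47,-0.21,-0.046],"delta_rot":[0,0,0.314]}], grip=1)

```text
time_s: 1.75
eef_pos: [0.5591, -0.2031, 0.4507]
tcp_rot: [0.0, 1.0, -0.001, -0.0]
force: [0.5, -0.5, 0.3]
grip_width: 0.0855
grip_force: 0.0
```

```bash
sed -i 's/max(2)<130/max(2)<160/' h.py; python3 - <<'E'
from h import *
f=grab_frame("wrist");np.savez("f_w1.npz",**f);cv2.imwrite("pics/w1.png",f["color"][:,:,::-1])
print(get_state()["eef_pos"],get_state()["tcp_rot"],f["world_from_camera"].round(3).tolist())
for n in ["scene","side","w1"]:
    f=dict(np.load(f"f_{n}.npz"));print(n);boards(f)
toys(f)
E
```

```text
[ 0.55920285 -0.20294213  0.45075603] [ 4.53602929e-05  9.99999631e-01 -8.57587447e-04 -1.67886607e-05] [[-0.001, 0.945, 0.327, 0.642], [-1.0, -0.001, -0.001, -0.203], [-0.001, -0.327, 0.945, 0.419], [0.0, 0.0, 0.0, 1.0]]
scene
board px 83 311 c [1018.1 -197.9] ax [42.1 87.3] outline [1009.7 -193.7] [38.7 75.9] 84.1
board px 550 291 c [434.3 625.3] ax [ 40.2 121.8] outline [454.9 630.8] [71.1 32.8] 6.5
board px 58 276 c [ 982.2 -327.1] ax [ 35.1 112.3] outline [ 974.4 -333.9] [95.9 32. ] 69.6
board px 360 271 c [601.3 241.8] ax [105.  107.1] outline [609.3 243.5] [38.4 58. ] 14.7
board px 288 253 c [640.1  73.6] ax [104.9 107. ] outline [640.4  75.5] [92.7 48. ] 50.5
board px 227 235 c [668.5 -88.3] ax [105.2 107.6] outline [667.3 -88.9] [66.5 66.6] 3.4
side
board px 46 411 c [887.1 779.4] ax [ 42.6 126.9] outline [870.8 782.4] [108.9  39.6] 0.7
board px 249 270 c [599.  244.8] ax [104.2 104.9] outline [599.7 244.7] [58.9 56.9] 20.0
board px 259 226 c [637.2  75.6] ax [101.  105.8] outline [637.7  75.9] [92.7 46.9] 51.8
board px 270 190 c [665.5 -85.7] ax [103.3 106.3] outline [665.4
[... 311 characters left out ...]
px 47 100 c [636.5  73.8] ax [103.7 104.7] outline [641.2  67.8] [97.8 64.4] 51.9
board px 180 71 c [665.  -87.7] ax [104.  104.2] outline [665.3 -87.4] [70.1 69.9] 3.7
obj px [349 100] med [ 636. -270.] zmax 0.071 body [ 635. -273.] [33. 31.] 49 base 516 (array([ 635., -272.]), array([42., 48.]), 82.8)
obj px [468 188] med [ 549. -399.] zmax 0.086 body [ 544. -409.] [57. 56.] 30 base 83 (array([ 550., -393.]), array([22., 57.]), 69.6)
obj px [ 50 256] med [460.  78.] zmax 0.072 body [454.  88.] [37. 44.] 33 base 862 (array([453.,  88.]), array([59., 60.]), 34.6)
obj px [176 264] med [450. -77.] zmax 0.071 body [444. -73.] [35. 29.] 76 base 1266 (array([443., -74.]), array([71., 65.]), 60.0)
```

View pics/w1.png

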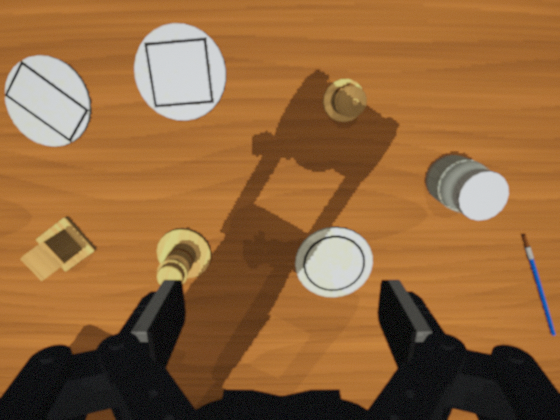

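The wrist view gives clear positions in mm: gnome (635,-272), soldier (443,-74), sentry box (453,88), large-round board (426,-273), square board (665,-88) and oblong board (637,74). I'll start with the gnome.

move_arm(series=[{"translation":[0.076,0.069,0.1],"delta_rot":[0,0,0]},{"translation":[0.076,0.069,0.1],"delta_rot":[0,0,0]},{"translation":[0.076,0.069,0.1],"delta_rot":[0,0,0]},{"translation":[0.076,0.069,0.1],"delta_rot":[0,0,0]},{"translation":[0.076,0.069,0.14],"delta_rot":[0,0,0]},{"translation":[0.076,0.069,0.18],"delta_rot":[0,0,0]},{"translation":[0.076,0.069,0.21],"delta_rot":[0,0,0]},{"translation":[0.076,0.069,0.235],"delta_rot":[0,0,0]},{"translation":[0.076,0.069,0.25],"delta_rot":[0,0,0]},{"translation":[0.076,0.069,0.259],"delta_rot":[0,0,0]},{"translation":[0.076,0.069,0.259],"delta_rot":[0,0,0]},{"translation":[0.076,0.069,0.259],"delta_rot":[0,0,0]}])

```text
time_s: 3.0
eef_pos: [0.6363, -0.2715, 0.1933]
tcp_rot: [0.001, 1.0, -0.0, 0.001]
force: [0.4, 0.4, -0.1]
grip_width: 0.0855
grip_force: 0.0
```

move_arm(series=[{"translation":[0,0,0],"delta_rot":[0,0,0]},{"translation":[0,0,0],"delta_rot":[0,0,0]},{"translation":[0,0,0],"delta_rot":[0,0,0]},{"translation":[0,0,0],"delta_rot":[0,0,0]},{"translation":[0,0,0],"delta_rot":[0,0,0]},{"translation":[0,0,0],"delta_rot":[0,0,0]},{"translation":[0,0,0],"delta_rot":[0,0,0]},{"translation":[0,0,0],"delta_rot":[0,0,0]},{"translation":[0,0,0],"delta_rot":[0,0,0]},{"translation":[0,0,0],"delta_rot":[0,0,0]}], grip=-1, squeeze=30)

```text
time_s: 4.0
eef_pos: [0.636, -0.2715, 0.1925]
tcp_rot: [0.0, 1.0, -0.0, 0.001]
force: [-1.3, -1.0, 5.2]
grip_width: 0.0312
grip_force: 30.1
```

```bash
python3 - <<'E'
from h import *
f=grab_frame("wrist");cv2.imwrite("pics/w2.png",f["color"][:,:,::-1]);s=get_state();print(s["eef_pos"],s["tcp_rot"],s["grip_width"],s["force"])
E
```

```text
[ 0.63604672 -0.27145267  0.19255803] [ 4.77237922e-04  9.99999720e-01 -9.47816901e-05  5.69083098e-04] 0.03097858581777907 [ 0.65437097 -0.61019764  5.36720028]
```

View pics/w2.png

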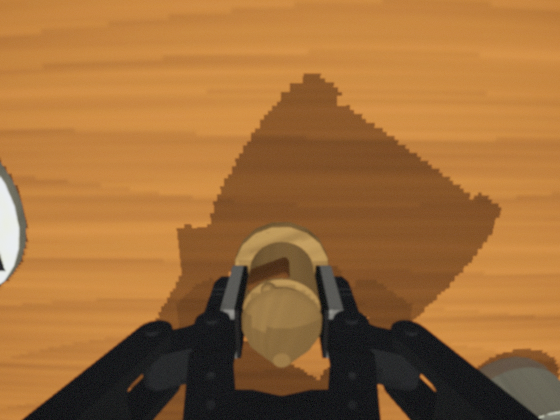

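The gnome is held at 31 mm opening, with its body between the pads at (281,290). Now I'll carry it to the small-round board, and view the horse side on the way.

move_arm(series=[{"translation":[0,0,-0.02],"delta_rot":[0,0,0]},{"translation":[0,0,-0.05],"delta_rot":[0,0,0]},{"translation":[0,0,-0.1],"delta_rot":[0,0,0]},{"translation":[-0.002,-0.03,-0.12],"delta_rot":[0,0,0]},{"translation":[-0.005,-0.07,-0.12],"delta_rot":[0,0,0]},{"translation":[-0.008,-0.11,-0.12],"delta_rot":[0,0,0]},{"translation":[-0.012,-0.155,-0.12],"delta_rot":[0,0,0]},{"translation":[-0.015,-0.2,-0.12],"delta_rot":[0,0,0]},{"translation":[-0.018,-0.245,-0.12],"delta_rot":[0,0,0]},{"translation":[-0.021,-0.29,-0.12],"delta_rot":[0,0,0]},{"translation":[-0.024,-0.335,-0.12],"delta_rot":[0,0,0]},{"translation":[-0.028,-0.38,-0.12],"delta_rot":[0,0,0]},{"translation":[-0.031,-0.425,-0.12],"delta_rot":[0,0,0]},{"translation":[-0.034,-0.465,-0.12],"delta_rot":[0,0,0]},{"translation":[-0.036,-0.495,-0.12],"delta_rot":[0,0,0]},{"translation":[-0.037,-0.51,-0.12],"delta_rot":[0,0,0]},{"translation":[-0.037,-0.516,-0.12],"delta_rot":[0,0,0]},{"translation":[-0.037,-0.516,-0.12],"delta_rot":[0,0,0]},{"translation":[-0.037,-0.516,-0.12],"delta_rot":[0,0,0]}])

```text
time_s: 5.95
eef_pos: [0.5991, 0.2436, 0.3114]
tcp_rot: [0.0, 1.0, -0.001, -0.0]
force: [-0.3, -0.0, -0.8]
grip_width: 0.0308
grip_force: 30.0
```

```bash
python3 - <<'E'
from h import *
f=grab_frame("wrist");np.savez("f_w3.npz",**f);cv2.imwrite("pics/w3.png",f["color"][:,:,::-1])
print(get_state()["eef_pos"],get_state()["grip_width"])
boards(f);toys(f)
E
```

```text
[0.59919476 0.24340511 0.31153907] 0.030714746571084885
board px 281 192 c [602.3 243.9] ax [92.1 98.5] outline [614.4 231.6] [89.8 63.5] 61.0
board px 486 149 c [638.4  77.4] ax [97.1 99.9] outline [646.5 124. ] [ 6.1 45.9] 80.4
obj px [463 352] med [474.  87.] zmax 0.061 body [468.  77.] [41. 18.] 65 base 828 (array([461.,  80.]), array([59., 36.]), 34.7)
obj px [243 374] med [438. 279.] zmax 0.051 body [437. 282.] [34.  8.] 27 base 433 (array([430., 278.]), array([44., 20.]), 30.9)
```

View pics/w3.png

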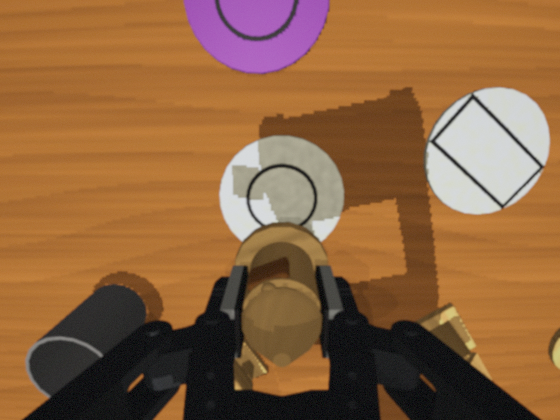

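The gnome is over the small-round board: its outline circle is at (282,198) and the toy is aligned at u≈281. The purple decoy is at (258,30). Now I'll lower it.

move_arm(series=[{"translation":[0,0,0.03],"delta_rot":[0,0,0]},{"translation":[0,0,0.06],"delta_rot":[0,0,0]},{"translation":[0,0,0.085],"delta_rot":[0,0,0]},{"translation":[0,0,0.1],"delta_rot":[0,0,0]},{"translation":[0,0,0.106],"delta_rot":[0,0,0]},{"translation":[0,0,0.109],"delta_rot":[0,0,0]},{"translation":[0,0,0.111],"delta_rot":[0,0,0]},{"translation":[0,0,0.112],"delta_rot":[0,0,0]},{"translation":[0,0,0.112],"delta_rot":[0,0,0]},{"translation":[0,0,0.112],"delta_rot":[0,0,0]}])

```text
time_s: 7.0
eef_pos: [0.599, 0.245, 0.2004]
tcp_rot: [-0.0, 1.0, -0.0, 0.001]
force: [-0.2, 1.4, -1.2]
grip_width: 0.0308
grip_force: 30.0
```

move_arm(series=[{"translation":[0,0,0.001],"delta_rot":[0,0,0]},{"translation":[0,0,0.002],"delta_rot":[0,0,0]},{"translation":[0,0,0.002],"delta_rot":[0,0,0]},{"translation":[0,0,0.002],"delta_rot":[0,0,0]}])

```text
time_s: 7.4
eef_pos: [0.599, 0.245, 0.1985]
tcp_rot: [-0.0, 1.0, -0.0, 0.0]
force: [-2.6, 0.0, 5.4]
grip_width: 0.0308
grip_force: 30.5
```

move_arm(series=[{"translation":[0,0,0],"delta_rot":[0,0,0]},{"translation":[0,0,0],"delta_rot":[0,0,0]},{"translation":[0,0,0],"delta_rot":[0,0,0]},{"translation":[0,0,0],"delta_rot":[0,0,0]},{"translation":[0,0,0],"delta_rot":[0,0,0]},{"translation":[0,0,0],"delta_rot":[0,0,0]},{"translation":[0,0,-0.02],"delta_rot":[0,0,0]},{"translation":[0,0,-0.05],"delta_rot":[0,0,0]},{"translation":[0,0,-0.1],"delta_rot":[0,0,0]},{"translation":[-0.05,0,-0.15],"delta_rot":[0,0,0]},{"translation":[-0.07,0,-0.18],"delta_rot":[0,0,0]},{"translation":[-0.07,0,-0.18],"delta_rot":[0,0,0]},{"translation":[-0.07,0,-0.18],"delta_rot":[0,0,0]}], grip=1)

```text
time_s: 8.7
eef_pos: [0.5286, 0.2452, 0.3798]
tcp_rot: [-0.0, 1.0, 0.0, 0.002]
force: [-0.4, -0.1, -0.1]
grip_width: 0.0858
grip_force: 0.0
```

```bash
python3 - <<'E'
from h import *
f=grab_frame("wrist");np.savez("f_w4.npz",**f);cv2.imwrite("pics/w4.png",f["color"][:,:,::-1])
print(get_state()["eef_pos"],get_state()["grip_width"],get_state()["tcp_rot"])
boards(f);toys(f,(.2,.95,-.6,.5))
E
```

```text
[0.52881307 0.24493231 0.37792878] 0.08540025845605319 [-8.90823514e-05  9.99999802e-01  1.72014414e-05  6.22117579e-04]
board px 99 249 c [448.7 448.9] ax [88.4 88.6] outline [449.2 448.5] [86.2 85.5] 36.2
board px 283 107 c [598.9 244. ] ax [103.3 103.6] outline [584.7 239.2] [79.8 79.8] 63.2
board px 463 70 c [635.2  73.5] ax [ 48.5 110.5] outline [605.3  43.6] [ 3. 16.] 48.7
obj px [283 113] med [599. 245.] zmax 0.077 body [596. 245.] [37. 38.] 82 base 5905 (array([599., 244.]), array([103., 102.]), 0.3)
obj px [110 241] med [483. 410.] zmax 0.086 body [486. 403.] [69. 70.] 65 base 242 (array([485., 399.]), array([51., 55.]), 55.4)
obj px [438 262] med [461.  94.] zmax 0.072 body [454.  89.] [38. 43.] 35 base 1147 (array([453.,  89.]), array([59., 59.]), 33.9)
obj px [236 282] med [440. 289.] zmax 0.071 body [438. 291.] [84. 24.] 30 base 1014 (array([441., 294.]), array([80., 37.]), 29.9)
obj px [554 263] med [441. -56.] zmax 0.03 body [441. -57.] [ 8. 27.] 89 base 1143 (array([436., -55.]), array([74., 38.]), 16.4)
```

View pics/w4.png

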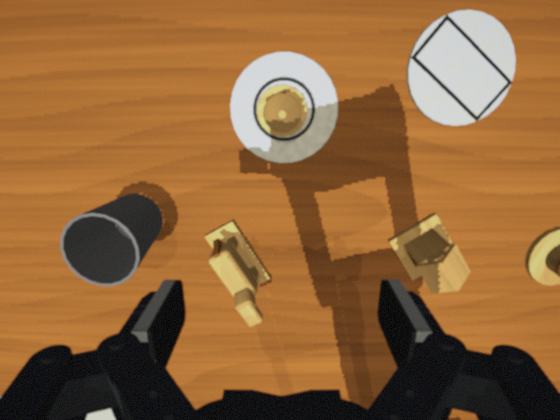

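The gnome is standing centred at (283,110). The horse is at (441,294) mm with its long axis at about 30° (px (238,265)). Grasping it next.

move_arm(series=[{"translation":[-0.088,-0.049,0.05],"delta_rot":[0,0,-0.524]},{"translation":[-0.088,-0.049,0.05],"delta_rot":[0,0,-0.524]},{"translation":[-0.088,-0.049,0.05],"delta_rot":[0,0,-0.524]},{"translation":[-0.088,-0.049,0.05],"delta_rot":[0,0,-0.524]},{"translation":[-0.088,-0.049,0.05],"delta_rot":[0,0,-0.524]},{"translation":[-0.088,-0.049,0.09],"delta_rot":[0,0,-0.524]},{"translation":[-0.088,-0.049,0.125],"delta_rot":[0,0,-0.524]},{"translation":[-0.088,-0.049,0.15],"delta_rot":[0,0,-0.524]},{"translation":[-0.088,-0.049,0.17],"delta_rot":[0,0,-0.524]},{"translation":[-0.088,-0.049,0.18],"delta_rot":[0,0,-0.524]},{"translation":[-0.088,-0.049,0.183],"delta_rot":[0,0,-0.524]},{"translation":[-0.088,-0.049,0.183],"delta_rot":[0,0,-0.524]},{"translation":[-0.088,-0.049,0.183],"delta_rot":[0,0,-0.524]}])

```text
time_s: 10.05
eef_pos: [0.4415, 0.2941, 0.1956]
tcp_rot: [-0.0, 0.966, 0.259, 0.001]
force: [-0.3, 0.7, 0.3]
grip_width: 0.0853
grip_force: 0.0
```

move_arm(series=[{"translation":[0,0,0],"delta_rot":[0,0,0]},{"translation":[0,0,0],"delta_rot":[0,0,0]},{"translation":[0,0,0],"delta_rot":[0,0,0]},{"translation":[0,0,0],"delta_rot":[0,0,0]},{"translation":[0,0,0],"delta_rot":[0,0,0]},{"translation":[0,0,0],"delta_rot":[0,0,0]},{"translation":[0,0,0],"delta_rot":[0,0,0]},{"translation":[0,0,0],"delta_rot":[0,0,0]},{"translation":[0,0,0],"delta_rot":[0,0,0]},{"translation":[0,0,0],"delta_rot":[0,0,0]}], grip=-1, squeeze=30)

```text
time_s: 11.05
eef_pos: [0.441, 0.294, 0.195]
tcp_rot: [-0.0, 0.966, 0.259, 0.0]
force: [-0.6, -0.6, 5.9]
grip_width: 0.0235
grip_force: 34.9
```

```bash
python3 - <<'E'
from h import *
f=grab_frame("wrist");cv2.imwrite("pics/w5.png",f["color"][:,:,::-1]);s=get_state();print(s["eef_pos"],s["tcp_rot"],s["grip_width"],s["force"])
E
```

```text
[0.44095564 0.29398435 0.19500619] [-2.58799998e-05  9.65896239e-01  2.58929398e-01  1.49431088e-04] 0.02372846697811445 [-1.98978885 -1.23202954  5.90382963]
```

View pics/w5.png

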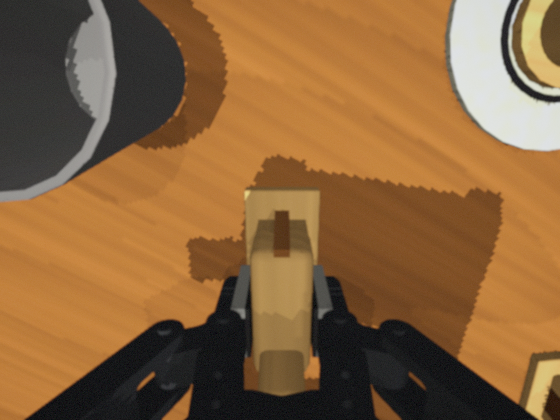

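The horse is squarely gripped at px (282,290), opening 23.7 mm. Now to the oblong board, turning +21.4°.

move_arm(series=[{"translation":[0,0,-0.02],"delta_rot":[0,0,0]},{"translation":[0,0,-0.05],"delta_rot":[0,0,0]},{"translation":[0,0,-0.09],"delta_rot":[0,0,0]},{"translation":[0.006,0.029,-0.12],"delta_rot":[0,0,-0.05]},{"translation":[0.014,0.067,-0.12],"delta_rot":[0,0,-0.1]},{"translation":[0.022,0.105,-0.12],"delta_rot":[0,0,-0.15]},{"translation":[0.03,0.144,-0.12],"delta_rot":[0,0,-0.2]},{"translation":[0.038,0.182,-0.12],"delta_rot":[0,0,-0.25]},{"translation":[0.046,0.22,-0.12],"delta_rot":[0,0,-0.3]},{"translation":[0.053,0.255,-0.12],"delta_rot":[0,0,-0.34]},{"translation":[0.058,0.278,-0.12],"delta_rot":[0,0,-0.373]},{"translation":[0.06,0.288,-0.11],"delta_rot":[0,0,-0.373]},{"translation":[0.06,0.288,-0.08],"delta_rot":[0,0,-0.373]},{"translation":[0.06,0.288,-0.05],"delta_rot":[0,0,-0.373]},{"translation":[0.06,0.288,-0.028],"delta_rot":[0,0,-0.373]},{"translation":[0.06,0.288,-0.015],"delta_rot":[0,0,-0.373]},{"translation":[0.06,0.288,-0.009],"delta_rot":[0,0,-0.373]},{"translation":[0.06,0.288,-0.007],"delta_rot":[0,0,-0.373]},{"translation":[0.06,0.288,-0.007],"delta_rot":[0,0,-0.373]}])

```text
time_s: 13.0
eef_pos: [0.6372, 0.0747, 0.2024]
tcp_rot: [0.0, 0.901, 0.434, 0.001]
force: [0.1, -0.3, -0.8]
grip_width: 0.0237
grip_force: 34.1
```

move_arm(series=[{"translation":[0,0,0.001],"delta_rot":[0,0,0]},{"translation":[0,0,0.0015],"delta_rot":[0,0,0]},{"translation":[0,0,0.0015],"delta_rot":[0,0,0]}])

```text
time_s: 13.3
eef_pos: [0.6372, 0.0745, 0.2011]
tcp_rot: [0.0, 0.901, 0.433, 0.001]
force: [-0.2, -0.2, 1.5]
grip_width: 0.0236
grip_force: 34.3
```

move_arm(series=[{"translation":[0,0,0],"delta_rot":[0,0,0]},{"translation":[0,0,0],"delta_rot":[0,0,0]},{"translation":[0,0,0],"delta_rot":[0,0,0]},{"translation":[0,0,0],"delta_rot":[0,0,0]},{"translation":[0,0,0],"delta_rot":[0,0,0]},{"translation":[0,0,0],"delta_rot":[0,0,0]},{"translation":[0,0,-0.02],"delta_rot":[0,0,0]},{"translation":[0,0,-0.05],"delta_rot":[0,0,0]},{"translation":[0,0,-0.1],"delta_rot":[0,0,0]},{"translation":[-0.04,-0.05,-0.15],"delta_rot":[0,0,0.15]},{"translation":[-0.08,-0.08,-0.18],"delta_rot":[0,0,0.3]},{"translation":[-0.08,-0.08,-0.18],"delta_rot":[0,0,0.45]},{"translation":[-0.08,-0.08,-0.18],"delta_rot":[0,0,0.6]},{"translation":[-0.08,-0.08,-0.18],"delta_rot":[0,0,0.75]},{"translation":[-0.08,-0.08,-0.18],"delta_rot":[0,0,0.9]},{"translation":[-0.08,-0.08,-0.18],"delta_rot":[0,0,0.9]},{"translation":[-0.08,-0.08,-0.18],"delta_rot":[0,0,0.9]}], grip=1)

```text
time_s: 15.0
eef_pos: [0.5244, 0.0619, 0.3802]
tcp_rot: [0.0, 1.0, 0.0, -0.0]
force: [-0.5, -0.2, -0.1]
grip_width: 0.0855
grip_force: 0.0
```

```bash
python3 - <<'E'
from h import *
f=grab_frame("wrist");np.savez("f_w6.npz",**f);cv2.imwrite("pics/w6.png",f["color"][:,:,::-1])
print(get_state()["eef_pos"],get_state()["grip_width"],get_state()["tcp_rot"])
boards(f);toys(f,(.2,.95,-.6,.5))
E
```

```text
[0.52440469 0.0619556  0.38011392] 0.08534269920716976 [-6.27778030e-06  9.99999968e-01  2.41140866e-04 -7.37640208e-05]
board px 545 268 c [ 418.4 -244. ] ax [ 43.7 107.8] outline [ 414.7 -240.9] [77.1 38. ] 20.0
board px 96 102 c [598.7 243.1] ax [98.1 98.9] outline [589.1 192.4] [ 0.2 11.5] 78.2
board px 259 68 c [629.5  83. ] ax [22.3 96.8] outline [600.2  55.3] [ 6.4 14.4] 7.4
board px 267 57 c [637.4  75.8] ax [97.4 99.6] outline [588.7  62.5] [6.7 8.7] 46.1
obj px [272  59] med [633.  71.] zmax 0.078 body [636.  71.] [87. 31.] 52 base 5222 (array([637.,  75.]), array([102., 103.]), 0.2)
obj px [ 76 107] med [599. 236.] zmax 0.077 body [598. 244.] [36. 32.] 0 base 5190 (array([599., 243.]), array([103., 103.]), 5.3)
obj px [254 257] med [460.  87.] zmax 0.072 body [453.  89.] [37. 43.] 34 base 1118 (array([453.,  89.]), array([58., 59.]), 33.4)
obj px [415 270] med [448. -66.] zmax 0.071 body [442. -72.] [33. 35.] 2 base 1806 (array([443., -69.]), array([65., 72.]), 37.1)
```

View pics/w6.png

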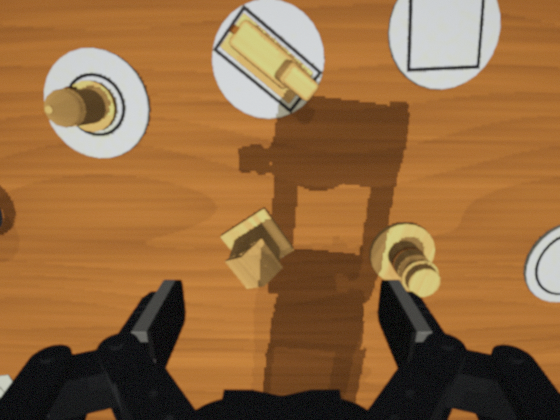

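The horse is aligned in its oblong at (266,55). The sentry box is at (453,89) mm with its ridge at about 34°, so I'll close along the ridge, clear of the eaves.

move_arm(series=[{"translation":[-0.071,-0.027,0.03],"delta_rot":[0,0,0.14]},{"translation":[-0.071,-0.027,0.06],"delta_rot":[0,0,0.28]},{"translation":[-0.071,-0.027,0.07],"delta_rot":[0,0,0.42]},{"translation":[-0.071,-0.027,0.07],"delta_rot":[0,0,0.56]},{"translation":[-0.071,-0.027,0.07],"delta_rot":[0,0,0.7]},{"translation":[-0.071,-0.027,0.07],"delta_rot":[0,0,0.84]},{"translation":[-0.071,-0.027,0.07],"delta_rot":[0,0,0.98]},{"translation":[-0.071,-0.027,0.07],"delta_rot":[0,0,0.98]},{"translation":[-0.071,-0.027,0.1],"delta_rot":[0,0,0.98]},{"translation":[-0.071,-0.027,0.13],"delta_rot":[0,0,0.98]},{"translation":[-0.071,-0.027,0.155],"delta_rot":[0,0,0.98]},{"translation":[-0.071,-0.027,0.175],"delta_rot":[0,0,0.98]},{"translation":[-0.071,-0.027,0.185],"delta_rot":[0,0,0.98]},{"translation":[-0.071,-0.027,0.186],"delta_rot":[0,0,0.98]},{"translation":[-0.071,-0.027,0.186],"delta_rot":[0,0,0.98]}])

```text
time_s: 16.55
eef_pos: [0.4539, 0.0892, 0.1946]
tcp_rot: [-0.0, 0.882, -0.471, 0.0]
force: [0.4, -0.5, -0.3]
grip_width: 0.0853
grip_force: 0.0
```

move_arm(series=[{"translation":[0,0,0],"delta_rot":[0,0,0]},{"translation":[0,0,0],"delta_rot":[0,0,0]},{"translation":[0,0,0],"delta_rot":[0,0,0]},{"translation":[0,0,0],"delta_rot":[0,0,0]},{"translation":[0,0,0],"delta_rot":[0,0,0]},{"translation":[0,0,0],"delta_rot":[0,0,0]},{"translation":[0,0,0],"delta_rot":[0,0,0]},{"translation":[0,0,0],"delta_rot":[0,0,0]},{"translation":[0,0,0],"delta_rot":[0,0,0]},{"translation":[0,0,0],"delta_rot":[0,0,0]}], grip=-1, squeeze=30)

```text
time_s: 17.55
eef_pos: [0.4539, 0.0892, 0.1948]
tcp_rot: [-0.0, 0.882, -0.472, 0.0]
force: [-1.5, -0.2, 6.0]
grip_width: 0.0354
grip_force: 31.6
```

```bash
python3 - <<'E'
from h import *
f=grab_frame("wrist");cv2.imwrite("pics/w7.png",f["color"][:,:,::-1]);s=get_state();print(s["eef_pos"],s["tcp_rot"],s["grip_width"],s["force"])
E
```

```text
[0.45391388 0.08918416 0.19489138] [-2.40279503e-04  8.81634586e-01 -4.71932299e-01  5.51654065e-04] 0.03538441777357216 [-1.02540184  0.52265     6.41379548]
```

View pics/w7.png

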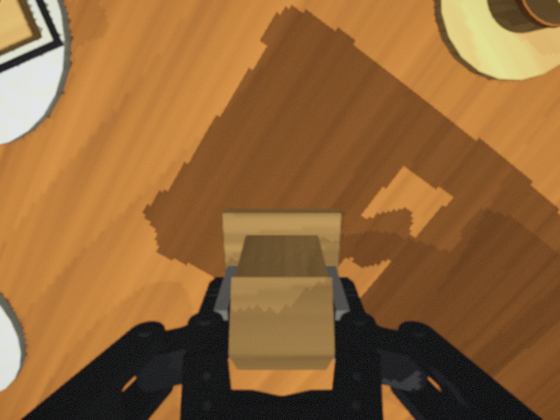

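The sentry box is squarely gripped at px (281,290). Now to the square board, turning +59.8°.

move_arm(series=[{"translation":[0,0,-0.02],"delta_rot":[0,0,0]},{"translation":[0,0,-0.05],"delta_rot":[0,0,0]},{"translation":[0,0,-0.09],"delta_rot":[0,0,0]},{"translation":[0.026,-0.008,-0.12],"delta_rot":[0,0,-0.1]},{"translation":[0.055,-0.016,-0.12],"delta_rot":[0,0,-0.22]},{"translation":[0.085,-0.025,-0.12],"delta_rot":[0,0,-0.34]},{"translation":[0.115,-0.034,-0.12],"delta_rot":[0,0,-0.46]},{"translation":[0.145,-0.042,-0.12],"delta_rot":[0,0,-0.58]},{"translation":[0.175,-0.051,-0.12],"delta_rot":[0,0,-0.7]},{"translation":[0.205,-0.06,-0.12],"delta_rot":[0,0,-0.82]},{"translation":[0.235,-0.069,-0.12],"delta_rot":[0,0,-0.94]},{"translation":[0.255,-0.075,-0.12],"delta_rot":[0,0,-1.02]},{"translation":[0.264,-0.0775,-0.12],"delta_rot":[0,0,-1.044]},{"translation":[0.264,-0.0775,-0.09],"delta_rot":[0,0,-1.044]},{"translation":[0.264,-0.0775,-0.055],"delta_rot":[0,0,-1.044]},{"translation":[0.264,-0.0775,-0.03],"delta_rot":[0,0,-1.044]},{"translation":[0.264,-0.0775,-0.015],"delta_rot":[0,0,-1.044]},{"translation":[0.264,-0.0775,-0.009],"delta_rot":[0,0,-1.044]},{"translation":[0.264,-0.0775,-0.007],"delta_rot":[0,0,-1.044]},{"translation":[0.264,-0.0775,-0.007],"delta_rot":[0,0,-1.044]}])

```text
time_s: 19.6
eef_pos: [0.6649, -0.0876, 0.2023]
tcp_rot: [0.0, 1.0, 0.03, 0.001]
force: [0.5, -1.0, 0.2]
grip_width: 0.0356
grip_force: 30.8
```

move_arm(series=[{"translation":[0,0,0.001],"delta_rot":[0,0,0]},{"translation":[0,0,0.0015],"delta_rot":[0,0,0]},{"translation":[0,0,0.0015],"delta_rot":[0,0,0]}])

```text
time_s: 19.9
eef_pos: [0.6649, -0.0877, 0.201]
tcp_rot: [0.0, 1.0, 0.03, 0.001]
force: [-0.2, 0.5, 3.5]
grip_width: 0.0358
grip_force: 31.2
```

move_arm(series=[{"translation":[0,0,0],"delta_rot":[0,0,0]},{"translation":[0,0,0],"delta_rot":[0,0,0]},{"translation":[0,0,0],"delta_rot":[0,0,0]},{"translation":[0,0,0],"delta_rot":[0,0,0]},{"translation":[0,0,0],"delta_rot":[0,0,0]},{"translation":[0,0,0],"delta_rot":[0,0,0]},{"translation":[0,0,-0.02],"delta_rot":[0,0,0]},{"translation":[0,0,-0.05],"delta_rot":[0,0,0]},{"translation":[0,0,-0.1],"delta_rot":[0,0,0]},{"translation":[-0.04,0.02,-0.15],"delta_rot":[0,0,0.06]},{"translation":[-0.08,0.04,-0.18],"delta_rot":[0,0,0.06]},{"translation":[-0.12,0.06,-0.18],"delta_rot":[0,0,0.06]},{"translation":[-0.139,0.064,-0.18],"delta_rot":[0,0,0.06]},{"translation":[-0.139,0.064,-0.18],"delta_rot":[0,0,0.06]},{"translation":[-0.139,0.064,-0.18],"delta_rot":[0,0,0.06]}], grip=1)

```text
time_s: 21.4
eef_pos: [0.5292, -0.1602, 0.3802]
tcp_rot: [0.0, 1.0, -0.0, 0.001]
force: [-0.1, -0.1, -0.6]
grip_width: 0.0854
grip_force: 0.0
```

```bash
python3 - <<'E'
from h import *
f=grab_frame("wrist");np.savez("f_w8.npz",**f);cv2.imwrite("pics/w8.png",f["color"][:,:,::-1])
print(get_state()["eef_pos"],get_state()["grip_width"],get_state()["tcp_rot"])
boards(f);toys(f,(.2,.95,-.6,.5))
E
```

```text
[ 0.52977624 -0.1599328   0.37994293] 0.08535731405468508 [4.80094270e-05 9.99999870e-01 1.72433468e-04 4.77477318e-04]
board px 380 264 c [ 429.9 -270.5] ax [ 96.2 107. ] outline [ 427.9 -271.8] [77.6 82.6] 25.7
board px 539 175 c [ 534.3 -430.9] ax [47.5 71.5] outline [ 534.2 -428.4] [68.4 41.2] 2.6
board px 116 86 c [621.6   0.7] ax [54.6 81.8] outline [617.5  38.3] [ 1.3 13.5] 52.2
board px 40 70 c [635.6  71.7] ax [94.4 98.9] outline [640.7  29.7] [70.2 13.7] 5.8
obj px [191  29] med [660. -91.] zmax 0.078 body [664. -84.] [44. 49.] 8 base 3351 (array([654., -87.]), array([103.,  79.]), 89.2)
obj px [30 73] med [627.  52.] zmax 0.077 body [634.  69.] [84. 27.] 41 base 3490 (array([633.,  62.]), array([ 78., 103.]), 73.5)
obj px [530 175] med [ 548. -388.] zmax 0.086 body [ 545. -397.] [33. 59.] 84 base 183 (array([ 549., -392.]), array([22., 57.]), 72.1)
obj px [194 274] med [450. -77.] zmax 0.071 body [442. -75.] [36. 29.] 34 base 1822 (array([444., -74.]), array([72., 65.]), 63.3)
```

View pics/w8.png

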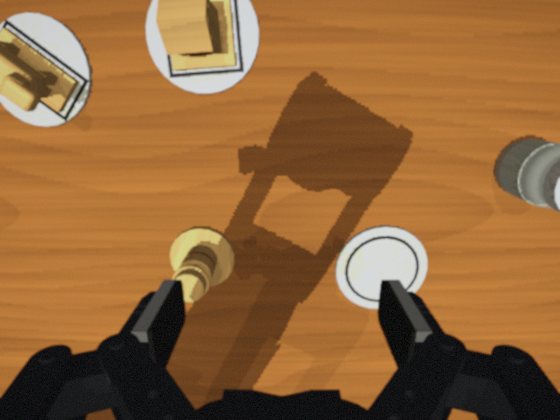

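The sentry box sits in its square at (205,40). The soldier is at (443,-73) mm (px (202,255)). Picking it up.

move_arm(series=[{"translation":[-0.087,-0.0865,0.05],"delta_rot":[0,0,0]},{"translation":[-0.087,-0.0865,0.06],"delta_rot":[0,0,0]},{"translation":[-0.087,-0.0865,0.06],"delta_rot":[0,0,0]},{"translation":[-0.087,-0.0865,0.06],"delta_rot":[0,0,0]},{"translation":[-0.087,-0.0865,0.1],"delta_rot":[0,0,0]},{"translation":[-0.087,-0.0865,0.13],"delta_rot":[0,0,0]},{"translation":[-0.087,-0.0865,0.155],"delta_rot":[0,0,0]},{"translation":[-0.087,-0.0865,0.175],"delta_rot":[0,0,0]},{"translation":[-0.087,-0.0865,0.184],"delta_rot":[0,0,0]},{"translation":[-0.087,-0.0865,0.1855],"delta_rot":[0,0,0]},{"translation":[-0.087,-0.0865,0.1855],"delta_rot":[0,0,0]}])

```text
time_s: 22.55
eef_pos: [0.4432, -0.0736, 0.1946]
tcp_rot: [0.0, 1.0, 0.001, 0.0]
force: [0.4, -0.2, -0.6]
grip_width: 0.0853
grip_force: 0.0
```

move_arm(series=[{"translation":[0,0,0],"delta_rot":[0,0,0]},{"translation":[0,0,0],"delta_rot":[0,0,0]},{"translation":[0,0,0],"delta_rot":[0,0,0]},{"translation":[0,0,0],"delta_rot":[0,0,0]},{"translation":[0,0,0],"delta_rot":[0,0,0]},{"translation":[0,0,0],"delta_rot":[0,0,0]},{"translation":[0,0,0],"delta_rot":[0,0,0]},{"translation":[0,0,0],"delta_rot":[0,0,0]},{"translation":[0,0,0],"delta_rot":[0,0,0]},{"translation":[0,0,0],"delta_rot":[0,0,0]}], grip=-1, squeeze=30)

```text
time_s: 23.55
eef_pos: [0.4427, -0.0735, 0.1949]
tcp_rot: [0.0, 1.0, 0.0, 0.0]
force: [-1.7, 0.6, 5.5]
grip_width: 0.0329
grip_force: 29.4
```

```bash
python3 - <<'E'
from h import *
f=grab_frame("wrist");cv2.imwrite("pics/w9.png",f["color"][:,:,::-1]);s=get_state();print(s["eef_pos"],s["tcp_rot"],s["grip_width"],s["force"])
E
```

```text
[ 0.4426899  -0.07356894  0.19493304] [1.52794936e-04 9.99999839e-01 3.32937629e-04 4.33931774e-04] 0.03300671105371088 [-2.40344922  1.39875946  5.24892634]
```

View pics/w9.png

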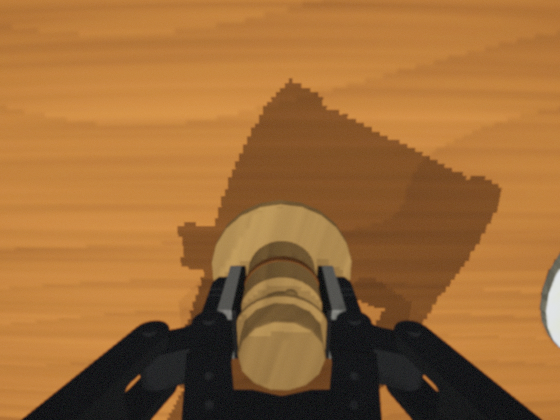

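The soldier is held and centred at px (282,290). Now to the large-round board.

move_arm(series=[{"translation":[0,0,-0.02],"delta_rot":[0,0,0]},{"translation":[0,0,-0.05],"delta_rot":[0,0,0]},{"translation":[0,0,-0.08],"delta_rot":[0,0,0]},{"translation":[-0.003,0.03,-0.08],"delta_rot":[0,0,0]},{"translation":[-0.006,0.07,-0.08],"delta_rot":[0,0,0]},{"translation":[-0.009,0.11,-0.08],"delta_rot":[0,0,0]},{"translation":[-0.012,0.15,-0.08],"delta_rot":[0,0,0]},{"translation":[-0.015,0.18,-0.08],"delta_rot":[0,0,0]},{"translation":[-0.016,0.195,-0.08],"delta_rot":[0,0,0]},{"translation":[-0.016,0.199,-0.08],"delta_rot":[0,0,0]},{"translation":[-0.016,0.199,-0.055],"delta_rot":[0,0,0]},{"translation":[-0.016,0.199,-0.03],"delta_rot":[0,0,0]},{"translation":[-0.016,0.199,-0.015],"delta_rot":[0,0,0]},{"translation":[-0.016,0.199,-0.009],"delta_rot":[0,0,0]},{"translation":[-0.016,0.199,-0.007],"delta_rot":[0,0,0]},{"translation":[-0.016,0.199,-0.006],"delta_rot":[0,0,0]},{"translation":[-0.016,0.199,-0.0055],"delta_rot":[0,0,0]},{"translation":[-0.016,0.199,-0.0055],"delta_rot":[0,0,0]}])

```text
time_s: 25.4
eef_pos: [0.4263, -0.2707, 0.2009]
tcp_rot: [-0.002, 1.0, 0.001, -0.001]
force: [-7.6, 8.6, 14.3]
grip_width: 0.0328
grip_force: 31.6
```

move_arm(series=[{"translation":[0,0,0],"delta_rot":[0,0,0]},{"translation":[0,0,0],"delta_rot":[0,0,0]},{"translation":[0,0,0],"delta_rot":[0,0,0]},{"translation":[0,0,0],"delta_rot":[0,0,0]},{"translation":[0,0,0],"delta_rot":[0,0,0]},{"translation":[0,0,0],"delta_rot":[0,0,0]},{"translation":[0,0,-0.02],"delta_rot":[0,0,0]},{"translation":[0,0,-0.05],"delta_rot":[0,0,0]},{"translation":[0,0,-0.1],"delta_rot":[0,0,0]},{"translation":[0,-0.04,-0.15],"delta_rot":[0,0,0]},{"translation":[0,-0.08,-0.2],"delta_rot":[0,0,0]},{"translation":[0,-0.1,-0.24],"delta_rot":[0,0,0]},{"translation":[0,-0.1,-0.24],"delta_rot":[0,0,0]},{"translation":[0,-0.1,-0.24],"delta_rot":[0,0,0]}], grip=1)

```text
time_s: 26.8
eef_pos: [0.4271, -0.1715, 0.4435]
tcp_rot: [0.002, 1.0, 0.001, 0.003]
force: [0.4, -0.3, -0.6]
grip_width: 0.0855
grip_force: 0.0
```

```bash
python3 - <<'E'
from h import *
f=grab_frame("wrist");cv2.imwrite("pics/w10.png",f["color"][:,:,::-1])
f2=grab_frame("side");print(get_state()["eef_pos"],get_state()["force"])
a=f["color"];b=cv2.resize(f2["color"][120:300,170:410],(560,420))
cv2.imwrite("pics/fin.png",cv2.resize(np.hstack([a,b])[:,:,::-1],(800,300)))
boards(f);toys(f);print();toys(f2)
E
```

```text
[ 0.42641525 -0.17238382  0.43952469] [-0.82100167  0.09424754 -1.19505093]
board px 364 169 c [ 425.4 -272.5] ax [103.5 104.4] outline [ 431.4 -271.4] [90.8 91.3] 36.2
board px 524 65 c [ 547.9 -448.1] ax [70.4 96.2] outline [ 545.6 -428. ] [63.9 51.5] 5.5
obj px [515  65] med [ 541. -395.] zmax 0.087 body [ 542. -405.] [60. 49.] 11 base 127 (array([ 542., -392.]), array([57., 21.]), 2.0)
obj px [370 179] med [ 428. -264.] zmax 0.077 body [ 422. -274.] [44. 43.] 37 base 2210 (array([ 425., -273.]), array([102., 102.]), 71.2)

obj px [333 131] med [ 539. -391.] zmax 0.092 body [ 544. -405.] [56. 61.] 44 base 36 (array([ 546., -378.]), array([64., 85.]), 82.1)
obj px [354 165] med [ 421. -257.] zmax 0.082 body [ 422. -260.] [67. 54.] 9 base 169 (array([ 426., -264.]), array([105., 102.]), 75.8)
obj px [271 183] med [659. -72.] zmax 0.079 body [664. -81.] [59. 57.] 8 base 213 (array([659., -71.]), array([102., 100.]), 24.8)
obj px [260 218] med [630.  78.] zmax 0.079 body [632.  76.] [82. 35.] 53 base 250 (array([626.,  86.]), array([114.,  91.]), 26.9)
obj px [249 266] med [593. 256.] zmax 0.08 body [595. 253.] [46. 36.] 27 base 433 (array([592., 256.]), array([103., 111.]), 31.1)
```

View pics/fin.png

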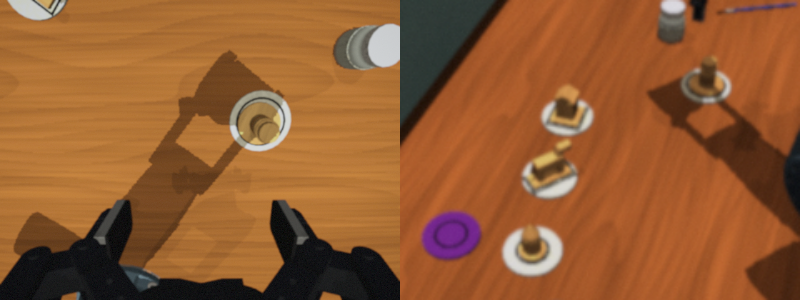

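All four toys stand centred on their own boards: soldier at (260,121) in the left half, sentry box, horse and gnome in the right half. The jar and cup were not disturbed. Handing the job in.

```bash
python3 -c "from station import *;print(job_done())"
```

```text
the job is handed in; nothing more can be done
None
```

I stood all four toys upright and centred on their matching boards, left the jar and cup untouched, and handed the job in at about 27 s; the judge's verdict was not shown.

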